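# Load a blank on edge in the sprung quick-set vise, against the work stop

## Robot

A 6-joint arm with a two-finger parallel gripper is mounted at the origin on the work surface. World frame = base frame: x ahead of the robot, y to its left, z up, the work surface at z = 0. Lengths are in mm, angles in rad, forces in N, time in s.
With the tool pointing down it reaches from about 275 to 825 mm from the base axis. Payload 5.2 kg.
Tool frame: the origin (TCP) lies on the centre line of the jaws, within the pads' length; the fingertips stand 17 mm ahead of it and the grasp point (between the pads) lies 2 mm behind it; z points along the fingers, y is the direction in which the jaws open and shut (so a half turn about z gives the same grasp; the last joint's range is limited). The gripper opens to 93 mm and grips with 3 to 60 N. Pads are 15 mm wide; open, the fingers measure 128 mm over their backs; the gripper's body (75 mm by 188 mm) begins 65 mm behind the grasp point.
Start: joints at [1.137, 0.259, 1.535, -0, 1.348, -0.203], TCP at [125.793, 535.426, 235.653] pointing down, gripper open.
Joint ranges: [-3.14, 3.14], [-0.91, 2.08], [0.19, 2.58], [-1.22, 4.36], [0.22, 2.71], [-3.12, 3.12]. Speed limits (rad/s): [2.57, 2.57, 3.14, 3.14, 3.14, 3.14].

## Interface

Orientations are given as a 3x3 rotation matrix whose columns are the frame's x, y, z axes.
In Python, from workcell import sense, viewer, manip gives the robot as it stands. The module is installed in compiled form; this text tells all that it offers.
- The arm moves only by the tool move_arm, never from a script. Its arguments are lists of equal length, an entry for each row: "offset": the shift along the tool's x, y, z in units of 25 mm (1.0 is 25 mm), a list of three; "spin": the turn about the tool's z in units of 5 degrees (1.0 is 5 degrees). In form: {"offset": [[x, y, z], ...], "spin": [spin, ...]}. A call has 1 to 10 rows; each row is the pose to reach, as a shift and turn from the pose commanded when the call began, along the tool's axes at that moment; what a row does not reach only later rows make up. A row lasts 1/12 s, in which the tool goes at most 41.7 mm and 7.16 degrees, less where a joint would pass 70% of its speed; a pose out of reach is approached as far as the arm can. A call with a gripper value outside its range is refused whole. "hand" is the gripper's target within -1 to 1 (shut at 1, half-way at 0, fully open at -1), set as the call begins (left out, the last holds). The fingers move at their own pace and stop on an object; "squeeze" is the grip in N (left out, the last holds). Time passes only in rows, so rows that repeat a pose let the fingers close. It gives the time, the measured TCP pose, the force and the opening at its end, in the units of the state.
- sense(): the state, without advancing time (a new reading comes with each control period).
- viewer.capture(name): name is "side" or "top" or "wrist"; returns (picture, depth): 420x560x3 uint8, red, green, blue; 420x560 float32, mm along the optical axis (not along the pixel's ray), 0 where there is no reading.
- viewer.camera_params(name): a dict with "vertical_fov" (degrees; the focal length in pixels is half the picture's height over the tangent of half this angle, whatever the lens; pixels are square), "cx", "cy" (the principal point, pixels), "world_to_cam" (4x4, takes a point from world to camera coordinates). Camera axes: x right, y up, looking along -z (the intrinsics and any distortion apply to the point x, -y, -z); pixel columns grow to the right and rows downward; lengths in mm; the calibration is good to about 2 mm. A picture is of the moment at which its call begins: read the wrist's pose just before it. camera_params takes no time and is no camera call; for the wrist camera it gives the pose at the moment of the call.
- manip.hand_in(): hands the job in, once; it reports no verdict.
The state is a dict: "clock": time; "qpos": joint angles; "qvel": joint speeds; "tau": joint torques, N m; "tcp_pos": TCP position; "ee_rot": TCP orientation; "wrist_force": force on the tool from outside, world axes, zero at the start; "wrist_torque": the same for the moment, N m; "gripper_width": finger opening in mm.
Only numpy, scipy, OpenCV 4.12 (cv2) and the standard library are available. Lean on these libraries where they do the work, as an engineer would, in place of code of your own. Each camera call takes 0.05 s, during which the arm holds its last target. There are 200 camera calls.

## Task

The vise on the aluminium pallet is still set for thin stock: lift its loose jaw out of its notches, move it back by one notch and let it drop fully into the next pair. Then take the thicker of the two wooden blanks from the leaning rack, tip its foot in against the sprung plate, press the plate back and stand the blank upright on its long edge in the gap, fully down on the vise floor and pushed gently but firmly up against the work stop, and leave it held there by the sprung plate. Do not drop or force it, and leave everything else where it is.

Things in the scene. Friction and masses are not known exactly. Their poses are not given: they have to be found in the camera images.
- vise: Low steel vise on a fixed aluminium T-slot pallet, 300 x 210 x 16 mm. Beside the loose jaw run two dark rails, each 12 mm wide, 51 to 63 mm either side of the middle, with five notches open at the top, 16 mm apart along x, 10 mm wide, rounded teeth between; tooth tops 26 mm, notch roots 14 mm above the vise floor. Origin on the table; x from loose jaw to fixed jaw, y along the jaws.
- vise_datum (a point): Foot of the sprung plate's face at rest, mid width, on the vise floor (30 mm above the table, 124 mm wide in y). x points square into the fixed jaw behind the plate, y along it towards the work stop, z up. The gap lies on the -x side, between plate and loose jaw: 1.5 mm wide with the loose jaw in its first notch pair (start), 17.5 mm in the second, 33.5 mm in the third; 1 mm pin play each way.
- plate (a joint): Sprung steel pressure plate in front of the fixed jaw: 8 mm thick, 90 mm wide (y), square edges, top 40 mm above the floor, level with both jaws. Slides back (+x): 0 at rest, 0.008 m when it meets the fixed jaw (112 mm wide, 34 mm thick, 40 mm high). The spring pushes with 4 N at rest, 7 N fully back. It holds the stock against the loose jaw; its friction keeps stock from sinking by itself.
- next_notch (a point): Point midway between the second pair of rail notches (16 mm further from the fixed jaw than the first pair), 19 mm above the vise floor: where the middle of the loose jaw's cross pins must come, within 1 mm play along x. Axes as vise_datum.
- jaw_rib (a point): Middle of the upright grip rib on the loose jaw: 14 mm thick (x), 70 mm long (y), rising 25 mm above the jaw block. The point is 52 mm above the jaw's underside, 12 mm above the block's top, 13 mm below the rib's top, 43 mm behind (-x of) the jaw's flat face, 7 mm behind and 33 mm above the cross pins' axis. x points towards the fixed jaw, z up.
- jaw: The loose steel jaw, 550 g, not fastened: block 56 (x) x 96 (y) x 40 mm high, standing on the vise floor; origin at the foot of its flat face. 8 mm cross pins stick out 18 mm at both sides, 36 mm behind the face, 19 mm above the underside, and lie in the rail notches: lift it more than 12 mm to pass a tooth. 3 mm side play to the rails.
- stop_face (a point): Work stop: flat dark steel plate, rigid, on a rod at the +y end of the fixed jaw, 62 mm long across the end of the gap, 28 mm high, 8 mm thick. The point lies on its face that looks to -y along the gap, 35 mm above the vise floor, 9 mm on the -x side of vise_datum. Axes as vise_datum. How far along the jaw it is set differs from job to job.
- blank_center (a point): Centre of the thicker wooden blank, a loose board 20 mm thick (x), 120 mm long (y), 100 mm high (z), 120 to 240 g. It stands in one bay of the rack on a long edge, its top leaning 25 degrees towards -x of the rack (the robot's side); a 45 mm back board, 14 mm lip and the bay's cheeks hold its foot, its upper 50 mm is free. It ends centred 50 mm above the vise floor, 60 mm from the stop's face.
- thin_blank_center (a point): Centre of the other blank, same wood and outline (120 x 100 mm) but 12 mm thick, in the other bay of the rack. Leave it.
- rack: Birch plywood stock rack, 125 x 290 mm, fixed to the table, with two bays side by side (140 mm apart along its y). Origin on the table under the inner corner of the seat; y along the rack, x away from the side that the blanks lean to.
- clamp_center (a point): Spare black hold-down clamp with a wing nut, 34 x 62 x 58 mm, standing loose on the pallet behind the fixed jaw. This point is 20 mm above its underside. Leave it.
- brush_center (a point): Bench brush, 220 mm long, 30 mm wide, 14 mm high, lying on the table between vise and rack. The point is near its middle. Leave it.
- tub_center (a point): Centre of a grey plastic tub, 80 mm across, 70 mm high, on the table beyond the work. Leave it.
Things that resemble listed ones, but are neither listed nor needed, are in the scene too. What is shaped like the part that bears blank_center but green is not meant. What is shaped like the jaw but green is not meant.

How it is judged:
By the outcome, as a careful person would: the job done as asked, in the order asked, and still so for the second after the job is handed in, with the robot touching nothing.
It also fails if it takes over 69 s, if anything falls off the work surface, if the arm or the gripper's body presses on something with over 40 N, if the wrist force passes 120 N, or if a joint passes its speed limit or range.

## Working session

There is one attempt and no reset: what is moved stays moved. The work goes in short steps, Python scripts to look and compute and a tool call to move; the robot and the scene stay as the last step left them, time stands still between calls to the robot, and variables do not carry over. Pictures are saved under pics/ and viewed, about 8 in all and at most 12, crops included, and the job is handed in when it is done.

Besides the shell and the picture viewer there is one more tool, called after "Request:" as name(argument=value, ...), one argument or row to a line, values as JSON. move_arm: Moves the arm, as the interface text tells. Its arguments: {"type":"object","properties":{"offset":{"type":"array","items":{"type":"array","items":{"type":"number"}}},"spin":{"type":"array","items":{"type":"number"}},"hand":{"type":"number"},"squeeze":{"type":"number"}},"required":["offset","spin"]}

```bash
mkdir -p pics; ls; cat > h.py <<'E'
import numpy as np, cv2
from workcell import sense, viewer, manip
def snap(n):
    P=viewer.camera_params(n); im,d=viewer.capture(n); return im.copy(),d.copy(),P
def cloud(d,P):
    h,w=d.shape; f=h/2/np.tan(np.radians(P["vertical_fov"])/2)
    v,u=np.mgrid[0:h,0:w]
    c=np.stack([(u-P["cx"])/f*d,-(v-P["cy"])/f*d,-d,np.ones_like(d)],-1)
    W=c@np.linalg.inv(P["world_to_cam"]).T
    W=W[...,:3]; W[d==0]=np.nan; return W
def save(n,im): cv2.imwrite("pics/"+n+".png",im[...,::-1])
E
python3 - <<'E'
from h import *
s=sense(); print({k:np.round(v,3).tolist() for k,v in s.items()})
ims=[]
for n in("side","top","wrist"):
    im,d,P=snap(n); np.savez(n+"0.npz",im=im,d=d,W=cloud(d,P),w2c=P["world_to_cam"]); print(n,{k:(np.round(v,3).tolist()) for k,v in P.items()},(d==0).mean()); ims.append(im)
    save(n+"0",im)
E
```

```text
pics
{'clock': 0.0, 'qpos': [1.137, 0.259, 1.536, -0.0, 1.348, -0.203], 'qvel': [-0.001, -0.001, 0.001, 0.001, 0.001, -0.001], 'tau': [-0.0, -43.731, -28.4, 0.072, 0.041, -0.0], 'tcp_pos': [125.575, 534.942, 234.817], 'ee_rot': [[-0.973, 0.229, -0.001], [0.229, 0.973, -0.002], [0.0, -0.002, -1.0]], 'wrist_force': [0.484, 0.441, 0.574], 'wrist_torque': [-0.062, 0.05, 0.017], 'gripper_width': 93.006}
side {'vertical_fov': 56.097, 'cx': 283.476, 'cy': 219.05, 'world_to_cam': [[0.699, -0.715, -0.014, -398.624], [0.367, 0.341, 0.866, -300.701], [-0.614, -0.61, 0.5, -642.046], [0.0, 0.0, 0.0, 1.0]]} 0.004289965986394558
top {'vertical_fov': 43.975, 'cx': 273.567, 'cy': 208.81, 'world_to_cam': [[0.007, -1.0, 0.005, 71.864], [0.978, 0.007, 0.211, -634.147], [-0.211, 0.003, 0.978, -1187.317], [0.0, 0.0, 0.0, 1.0]]} 0.004077380952380952
wrist {'vertical_fov': 59.276, 'cx': 281.613, 'cy': 207.782, 'world_to_cam': [[0.228, 0.974, -0.002, -548.695], [-0.935, 0.219, -0.279, 33.847], [-0.271, 0.065, 0.96, -391.924], [0.0, 0.0, 0.0, 1.0]]} 0.003937074829931973
```

View pics/top0.png

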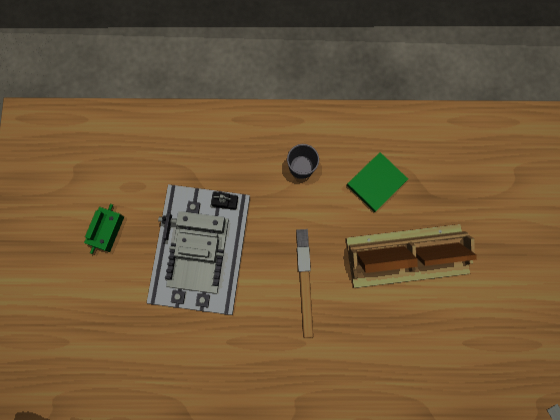

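View pics/side0.png

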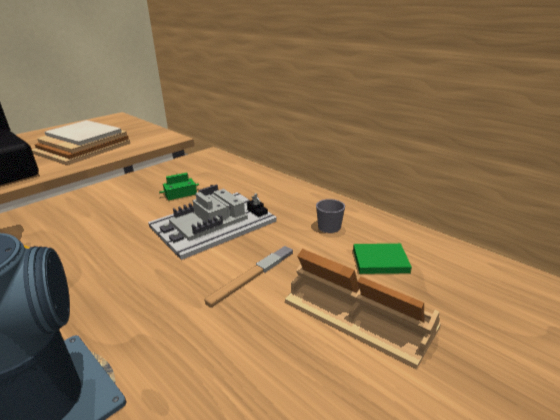

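```bash
python3 - <<'E'
from h import *
z=np.load("top0.npz"); W=z["W"]
for n,(u,v) in dict(fixedjaw=(205,222),rib=(197,241),visefront=(195,280),pal_tl=(168,186),pal_tr=(248,194),pal_bl=(150,304),pal_br=(232,313),blankL=(385,258),blankR=(445,252),tub=(302,162),brush=(305,270),stop=(166,222),clamp=(224,200),rackbl=(353,285),rackbr=(468,272),racktl=(348,237)).items():
    print(n,np.round(np.nanmedian(W[v-1:v+2,u-1:u+2].reshape(-1,3),0)))
im=z["im"]; 
a=cv2.resize(im[180:320,140:260],None,fx=4,fy=4,interpolation=cv2.INTER_CUBIC)
b=cv2.resize(im[215:295,335:485],None,fx=2,fy=2,interpolation=cv2.INTER_CUBIC)
c=np.zeros((560,790,3),np.uint8); c[:,:480]=a[:560]; c[:160,485:785]=b; 
s=np.load("side0.npz")["im"]; q=cv2.resize(s[170:255,140:290],None,fx=2,fy=2,interpolation=cv2.INTER_CUBIC); c[170:340,485:785]=q
q=cv2.resize(s[240:360,280:445],None,fx=1.8,fy=1.8,interpolation=cv2.INTER_CUBIC);c[344:560,485:782]=q
save("crop",c)
E
```

```text
fixedjaw [599. 240.  70.]
rib [554. 258.  67.]
visefront [464. 265.  31.]
pal_tl [702. 344.  15.]
pal_tr [686. 142.   0.]
pal_bl [408. 376.   1.]
pal_br [387. 175.   9.]
blankL [ 512. -181.  101.]
blankR [ 529. -325.   85.]
tub [771.   3.   5.]
brush [492.  -2.  15.]
stop [597. 331.  79.]
clamp [659. 198.  48.]
rackbl [ 456. -120.   10.]
rackbr [ 490. -402.   11.]
racktl [ 575. -110.   12.]
```

View pics/crop.png

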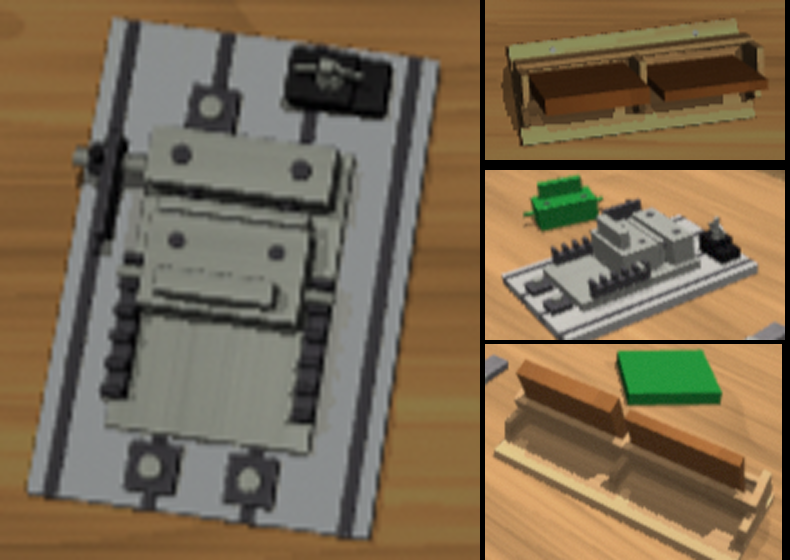

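Request:
move_arm(
  offset=[
    [-1.3,-0.5,0],
    [-2.6,-0.9,0],
    [-3.9,-1.4,0],
    [-5.2,-1.9,0],
    [-6.5,-2.3,0],
    [-7.8,-2.8,0],
    [-9.1,-3.2,0],
    [-10.4,-3.7,0],
    [-11.7,-4.2,0],
    [-12,-4.3,0],
  ],
  spin=[1.1,2.2,3.3,4.4,5.5,6.6,7.7,8.8,9.9,11],
  hand=-1,
)

```text
clock: 0.98
tcp_pos: [397.2, 359.2, 235.3]
ee_rot: [[-0.363, 0.932, 0.001], [0.932, 0.363, -0.002], [-0.002, 0.001, -1.0]]
wrist_force: [-0.4, 0.9, -0.3]
gripper_width: 93.2
```

Request:
move_arm(
  offset=[
    [-1.3,0.9,0],
    [-2.6,1.9,0],
    [-3.9,2.8,0],
    [-5.2,3.8,0],
    [-6,4.4,0],
    [-6,4.4,0],
    [-6,4.4,0],
  ],
  spin=[1.2,2.4,3.6,4.8,6.2,6.2,6.2],
)

```text
clock: 1.57
tcp_pos: [551.7, 262.6, 234.7]
ee_rot: [[0.162, 0.987, -0.002], [0.987, -0.162, -0.0], [-0.0, -0.002, -1.0]]
wrist_force: [0.1, 0.1, -0.1]
gripper_width: 92.9
```

```bash
python3 - <<'E'
from h import *
s=sense(); print(s["tcp_pos"],s["ee_rot"][:,1],s["qpos"])
im,d,P=snap("wrist"); W=cloud(d,P); np.savez("w1.npz",im=im,d=d,W=W); save("w1",im)
E
```

```text
[551.69670215 262.56176499 234.66381179] [ 0.9868426  -0.16167479 -0.00171652] [2.61669065e-01 3.69898255e-01 1.38079776e+00 3.01696502e-04
 1.39264594e+00 4.24002732e-01]
```

View pics/w1.png

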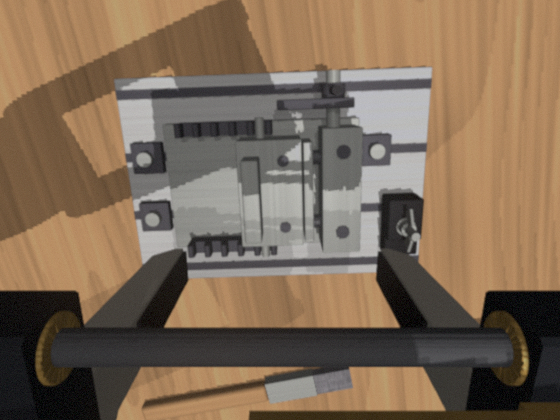

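```bash
python3 - <<'E'
from h import *
z=np.load("w1.npz"); W=z["W"]; im=z["im"]
def rect(mask,name):
    n,l,st,c=cv2.connectedComponentsWithStats(mask.astype(np.uint8))
    for i in range(1,n):
        if st[i,4]<150: continue
        p=W[l==i]; r=cv2.minAreaRect(p[:,:2].astype(np.float32)); print(name,st[i,:4],"c",np.round(r[0],1),"size",np.round(r[1],1),"ang",round(r[2],2),"z",np.round(np.percentile(p[:,2],[5,50,95]),1))
roi=np.zeros(W.shape[:2],bool); roi[60:275,110:440]=1
Z=W[...,2]
rect(roi&(Z>88)&(Z<102),"rib"); rect(roi&(Z>65)&(Z<74),"jaws"); rect(roi&(Z>74)&(Z<88),"stop"); rect(roi&(Z>12)&(Z<20),"pallet")
rect(roi&(Z>26)&(Z<34),"floor");rect(roi&(Z>50)&(Z<60),"teeth")
E
```

```text
rib [241 159  22  85] c [527.2 263.6] size [70.2 14.2] ang 82.83 z [93.8 95.6 96.8]
jaws [322 127  41 126] c [604.1 253.4] size [112.4  34.4] ang 82.68 z [69.3 70.7 72.1]
jaws [236 138  68 109] c [542.  261.4] size [96.4 56.1] ang 82.88 z [69.1 70.3 71.5]
jaws [303 141  11 101] c [575.3 257.6] size [89.6  8.1] ang 82.73 z [69.2 70.6 71.8]
stop [277  97  78  13] c [590.8 332. ] size [ 8.  61.5] ang 82.73 z [78.4 79.7 80.9]
pallet [181  67 252 208] c [569.  258.5] size [210.5 254.8] ang 82.35 z [15.5 16.8 18.1]
pallet [115  71 212 194] c [498.2 276.9] size [190.4 200.8] ang 82.74 z [15.5 16.9 18.2]
floor [265 118  62  34] c [574.1 312.8] size [31.8 52.3] ang 63.51 z [29.4 30.7 32.1]
floor [163 124  93 123] c [476.3 265.6] size [122.5  86.9] ang 73.84 z [29.6 30.8 32. ]
floor [362 134  30  32] c [647.4 278.6] size [29.9 27.6] ang 81.64 z [26.1 26.9 32.1]
floor [130 142  35  32] c [426.6 306.7] size [29.8 30.1] ang 82.69 z [26.1 27.  29.1]
floor [313 162   6  52] c [583.9 251.3] size [51.4  5.1] ang 82.4 z [29.6 30.7 32. ]
floor [382 194  37  54] c [652.7 210.9] size [64.1 28.4] ang 52.77 z [26.8 30.9 33.8]
floor [139 202  33  29] c [419.  247.2] size [29.9 29.9] ang 82.92 z [26.1 27.  29. ]
teeth [249 117  31  23] c [544.9 318.5] size [18.2 26.9] ang 83.0 z [50.9 53.6 57.6]
teeth [313 127  10 119] c [583.9 256.7] size [110.8   8. ] ang 82.09 z [51.2 57.9 59.8]
teeth [400 209  14  43] c [661.2 204.3] size [41.8  8.6] ang 81.96 z [51.  56.  59.6]
```

Request:
move_arm(
  offset=[
    [-0.06,-0.5,1],
    [-0.12,-0.97,2.2],
    [-0.12,-0.97,3.5],
    [-0.12,-0.97,4.5],
    [-0.12,-0.97,5.2],
    [-0.12,-0.97,5.5],
    [-0.12,-0.97,5.75],
    [-0.12,-0.97,5.75],
    [-0.12,-0.97,5.75],
  ],
  spin=[-0.41,-0.41,-0.41,-0.41,-0.41,-0.41,-0.41,-0.41,-0.41],
  hand=0.14,
)

```text
clock: 2.37
tcp_pos: [526.8, 265.3, 92.9]
ee_rot: [[0.124, 0.992, 0.001], [0.992, -0.124, 0.0], [0.001, 0.001, -1.0]]
wrist_force: [0.2, 0.0, 0.4]
gripper_width: 41.1
```

```bash
python3 - <<'E'
from h import *
for i in range(3):
  s=sense(); print(s["tcp_pos"],s["ee_rot"][:,1],s["wrist_force"],s["gripper_width"])
E
```

```text
[526.82993447 265.25100603  92.90306751] [ 0.99232005 -0.12369062  0.0012438 ] [0.15401541 0.02439143 0.42119046] 41.12728647370004
[526.82993447 265.25100603  92.90306751] [ 0.99232005 -0.12369062  0.0012438 ] [0.15401541 0.02439143 0.42119046] 41.12728647370004
[526.82993447 265.25100603  92.90306751] [ 0.99232005 -0.12369062  0.0012438 ] [0.15401541 0.02439143 0.42119046] 41.12728647370004
```

Request:
move_arm(
  offset=[
    [0,0,0.06],
    [0,0,0.06],
    [0,0,0.06],
    [0,0,0.06],
    [0,0,0.06],
    [0,0,0.06],
  ],
  spin=[0,0,0,0,0,0],
  hand=1,
  squeeze=45,
)

```text
clock: 2.87
tcp_pos: [526.9, 264.6, 90.9]
ee_rot: [[0.125, 0.992, 0.001], [0.992, -0.125, 0.0], [0.0, 0.001, -1.0]]
wrist_force: [-0.3, -0.3, 1.9]
gripper_width: 13.3
```

Request:
move_arm(
  offset=[
    [0,0,-0.15],
    [0,0,-0.3],
    [0,0,-0.45],
    [0,0,-0.6],
    [0,0,-0.72],
    [0,0,-0.72],
    [0,0,-0.72],
  ],
  spin=[0,0,0,0,0,0,0],
)

```text
clock: 3.45
tcp_pos: [526.7, 264.7, 108.6]
ee_rot: [[0.125, 0.992, 0.0], [0.992, -0.125, 0.0], [0.0, 0.0, -1.0]]
wrist_force: [0.7, -0.2, -5.4]
gripper_width: 13.6
```

Request:
move_arm(
  offset=[
    [0,-0.16,0],
    [0,-0.32,0],
    [0,-0.48,0],
    [0,-0.64,0],
    [0,-0.64,0],
    [0,-0.64,0.15],
    [0,-0.64,0.3],
    [0,-0.64,0.45],
    [0,-0.64,0.6],
    [0,-0.64,0.6],
  ],
  spin=[0,0,0,0,0,0,0,0,0,0],
)

```text
clock: 4.28
tcp_pos: [510.2, 266.3, 92.1]
ee_rot: [[0.125, 0.992, -0.002], [0.992, -0.125, -0.001], [-0.001, -0.002, -1.0]]
wrist_force: [-0.5, 0.4, -5.7]
gripper_width: 13.8
```

Request:
move_arm(
  offset=[
    [0,0,0.04],
    [0,0,0.08],
    [0,0,0.12],
    [0,0,0.12],
    [0,0,0.12],
  ],
  spin=[0,0,0,0,0],
)

```text
clock: 4.7
tcp_pos: [510.9, 266.6, 90.9]
ee_rot: [[0.125, 0.992, 0.001], [0.992, -0.125, 0.0], [0.0, 0.001, -1.0]]
wrist_force: [-2.0, -0.8, -1.2]
gripper_width: 13.5
```

Request:
move_arm(
  offset=[
    [0,0,0],
    [0,0,0],
    [0,0,0],
    [0,0,-0.5],
    [0,0,-1.5],
    [0,0,-3],
    [0,0,-4.5],
    [0,0,-5.8],
    [0,0,-5.8],
  ],
  spin=[0,0,0,0,0,0,0,0,0],
  hand=0.1,
)

```text
clock: 5.45
tcp_pos: [514.5, 267.8, 243.7]
ee_rot: [[0.125, 0.992, 0.014], [0.992, -0.125, 0.004], [0.006, 0.013, -1.0]]
wrist_force: [0.5, 0.4, -0.3]
gripper_width: 41.7
```

```bash
cat >> h.py <<'E'
def rect(W,mask,name,mn=150):
    n,l,st,c=cv2.connectedComponentsWithStats(mask.astype(np.uint8))
    for i in range(1,n):
        if st[i,4]<mn: continue
        p=W[l==i]; r=cv2.minAreaRect(p[:,:2].astype(np.float32)); print(name,st[i,:4],"c",np.round(r[0],1),"size",np.round(r[1],1),"ang",round(r[2],2),"z",np.round(np.percentile(p[:,2],[5,50,95]),1))
E
python3 - <<'E'
from h import *
s=sense(); print(s["clock"],s["tcp_pos"],s["ee_rot"][:,1],s["gripper_width"])
im,d,P=snap("wrist"); W=cloud(d,P); np.savez("w2.npz",im=im,d=d,W=W); save("w2",im)
roi=np.zeros(W.shape[:2],bool); roi[40:300,80:480]=1
Z=W[...,2]
rect(W,roi&(Z>88)&(Z<102),"rib"); rect(W,roi&(Z>65)&(Z<74),"jaws"); rect(W,roi&(Z>74)&(Z<88),"stop"); rect(W,roi&(Z>50)&(Z<60),"teeth",60)
E
```

```text
5.45 [514.49080408 267.83851174 243.65330614] [ 0.99210516 -0.1247256   0.01307211] 41.67291324205069
rib [267 158  17  82] c [511.2 265.8] size [69.4 13.8] ang 82.84 z [94.3 95.6 96.7]
jaws [356 131  47 121] c [603.9 253.4] size [112.2  34.7] ang 82.78 z [69.2 70.7 72. ]
jaws [261 140  64 104] c [526.2 263.4] size [96.3 56. ] ang 82.74 z [69.1 70.2 71.4]
jaws [339 143  15  98] c [575.2 257.5] size [89.7  8.3] ang 82.78 z [67.7 70.5 71.7]
stop [322 102  77  10] c [590.9 332.1] size [ 7.2 62.3] ang 82.86 z [78.4 79.6 80.9]
teeth [366 112   6  19] c [601.8 318. ] size [15.5  3.4] ang 83.2 z [55.4 58.7 59.8]
teeth [273 118  24  22] c [527.  320.8] size [18.1 21.1] ang 82.97 z [50.7 53.  58.8]
teeth [218 121   7  15] c [470.2 328.1] size [12.2  5.8] ang 83.76 z [53.3 56.  57.8]
teeth [235 121   8  15] c [486.  326.1] size [12.1  5.8] ang 82.8 z [51.3 56.1 57.7]
teeth [253 122   7  14] c [501.4 323.9] size [11.5  5.6] ang 81.93 z [54.6 56.  57.5]
teeth [271 122   7  14] c [517.5 321.9] size [11.5  5.4] ang 82.66 z [54.  56.  57.6]
teeth [289 122   7  14] c [533.6 319.9] size [11.6  5.5] ang 83.1 z [54.1 56.  57.6]
teeth [306 122   7  14] c [548.8 317.9] size [11.6  5.4] ang 83.62 z [52.4 56.4 57.6]
teeth [350 130  13  92] c [586.2 269.3] size [85.1  6.5] ang 82.22 z [50.6 56.6 59.8]
teeth [337 142  13  94] c [571.4 258.7] size [89.1  6.2] ang 78.81 z [50.5 55.2 59.5]
teeth [429 212  17  42] c [663.6 203.6] size [13.6 41.1] ang 7.64 z [51.2 55.9 59.5]
teeth [223 239   7  11] c [456.  217.3] size [8.5 5.9] ang 85.97 z [51.3 55.7 57.4]
teeth [239 239   7  14] c [471.5 213.5] size [11.9  6. ] ang 81.92 z [52.2 55.7 57.5]
teeth [256 239   6  14] c [487.6 211.2] size [12.2  5.1] ang 82.81 z [51.  56.  57.4]
teeth [279 244   8  11] c [510.7 204.8] size [11.8  7. ] ang 82.89 z [51.3 52.9 54.6]
```

Request:
move_arm(
  offset=[
    [-1.4,0.2,-0.6],
    [-2.8,0.4,-1.2],
    [-4.2,0.6,-1.6],
    [-5.6,0.8,-1.6],
    [-7,1,-1.6],
    [-8.4,1.2,-1.6],
    [-9.8,1.4,-1.6],
    [-11.2,1.6,-1.6],
    [-12.6,1.8,-1.6],
    [-14,1.9,-1.6],
  ],
  spin=[0,0,0,-0.4,-0.8,-1.2,-1.6,-2,-2.4,-2.8],
)

```text
clock: 6.33
tcp_pos: [513.7, -88.3, 274.1]
ee_rot: [[-0.12, 0.993, -0.001], [0.993, 0.12, 0.001], [0.001, -0.001, -1.0]]
wrist_force: [0.1, 0.4, -0.2]
gripper_width: 41.7
```

Request:
move_arm(
  offset=[
    [-1.2,0.5,0],
    [-2.5,0.8,0],
    [-3.8,1.2,0],
    [-5,1.8,0],
    [-5.5,2.1,0],
    [-5.5,2.1,0],
    [-5.5,2.1,0],
  ],
  spin=[0,0,0,0,0,0,0],
)

```text
clock: 6.92
tcp_pos: [582.2, -217.2, 273.4]
ee_rot: [[-0.118, 0.993, -0.003], [0.993, 0.118, 0.002], [0.002, -0.002, -1.0]]
wrist_force: [-1.0, 0.0, 0.0]
gripper_width: 41.7
```

```bash
python3 - <<'E'
from h import *
s=sense(); print(s["clock"],s["tcp_pos"],s["ee_rot"][:,1],s["gripper_width"])
im,d,P=snap("wrist"); W=cloud(d,P); np.savez("w3.npz",im=im,d=d,W=W); save("w3",im)
E
```

```text
6.9167 [ 582.18515875 -217.16620371  273.3569078 ] [ 0.99304769  0.11768663 -0.00247791] 41.72162484205133
```

View pics/w3.png

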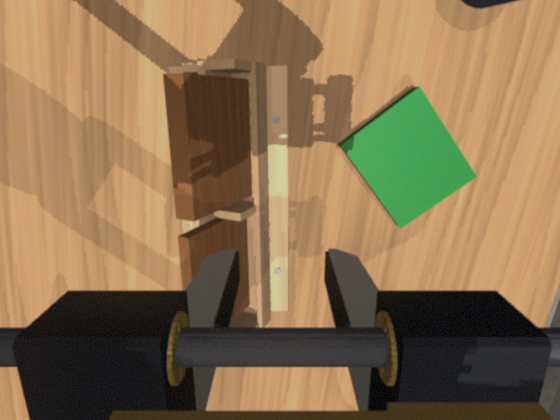

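```bash
python3 - <<'E'
from h import *
z=np.load("w3.npz"); W=z["W"]
# rack yaw from back board top / overall rect
Z=W[...,2]; roi=np.zeros(Z.shape,bool); roi[50:330,150:300]=1
rect(W,roi&(Z>80),"hi"); 
for v0,v1 in((85,185),(235,290)):
    for u in range(160,262,3):
        p=W[v0:v1:1,u]; 
        q=W[(v0+v1)//2-2:(v0+v1)//2+3,u]; print(u,np.round(np.nanmedian(q,0),1).tolist(),end=" ; ")
    print()
E
```

```text
hi [163  73  63 149] c [ 504.1 -188.2] size [ 39.3 120.2] ang 7.15 z [ 84.2 114.6 122.1]
hi [150 223 150 107] c [ 530.2 -245.4] size [155.2  40. ] ang 60.32 z [ 94.4 296.9 357.3]
160 [440.9, -193.7, 0.7] ; 163 [444.4, -193.2, 1.4] ; 166 [447.9, -192.7, 1.8] ; 169 [484.2, -178.4, 114.6] ; 172 [487.1, -178.0, 116.0] ; 175 [490.0, -177.5, 117.9] ; 178 [492.8, -177.2, 119.3] ; 181 [495.4, -176.8, 119.6] ; 184 [498.1, -176.1, 120.9] ; 187 [500.9, -175.8, 122.7] ; 190 [502.8, -175.7, 120.6] ; 193 [504.4, -175.9, 116.9] ; 196 [506.0, -176.0, 113.0] ; 199 [507.7, -176.2, 109.5] ; 202 [509.5, -176.2, 106.2] ; 205 [511.1, -176.4, 102.0] ; 208 [513.1, -176.5, 98.0] ; 211 [514.8, -176.7, 93.9] ; 214 [516.8, -176.8, 90.5] ; 217 [518.6, -177.0, 85.1] ; 220 [520.8, -177.0, 81.8] ; 223 [522.9, -177.1, 77.0] ; 226 [525.0, -177.8, 72.4] ; 229 [527.2, -177.4, 68.5] ; 232 [529.5, -177.5, 63.3] ; 235 [531.7, -177.9, 58.8] ; 238 [534.1, -177.9, 53.4] ; 241 [536.6, -178.5, 48.8] ; 244 [539.0, -178.3, 43.3] ; 247 [541.6, -178.4, 37.5] ; 250 [544.2, -178.6, 31.2] ; 253 [548.6, -176.5, 50.2] ; 256 [551.5, -17
[... 306 characters left out ...]
8, 118.2] ; 190 [508.0, -288.1, 119.4] ; 193 [510.0, -289.3, 115.6] ; 196 [511.9, -291.0, 111.8] ; 199 [513.8, -293.5, 107.5] ; 202 [516.1, -291.8, 104.9] ; 205 [548.3, -212.4, 274.3] ; 208 [549.4, -212.3, 273.2] ; 211 [550.9, -212.3, 274.0] ; 214 [552.2, -212.2, 273.8] ; 217 [553.5, -211.6, 274.2] ; 220 [554.7, -211.7, 273.2] ; 223 [556.1, -211.4, 274.0] ; 226 [557.4, -211.3, 273.7] ; 229 [558.7, -211.3, 273.5] ; 232 [559.6, -212.6, 269.8] ; 235 [560.9, -213.0, 268.1] ; 238 [561.7, -216.9, 260.0] ; 241 [548.2, -318.6, 42.0] ; 244 [551.2, -321.0, 36.5] ; 247 [554.3, -322.9, 30.4] ; 250 [557.8, -322.7, 30.5] ; 253 [561.3, -321.3, 31.1] ; 256 [565.1, -313.5, 49.7] ; 259 [568.4, -312.6, 50.6] ;
```

Request:
move_arm(
  offset=[
    [0.7,-1.4,0.5],
    [1.4,-2.8,1.2],
    [1.52,-3.08,2.2],
    [1.52,-3.08,3.4],
    [1.52,-3.08,4.6],
    [1.52,-3.08,5.6],
    [1.52,-3.08,6.3],
    [1.52,-3.08,6.65],
    [1.52,-3.08,6.65],
    [1.52,-3.08,6.65],
  ],
  spin=[-0.08,-0.08,-0.08,-0.08,-0.08,-0.08,-0.08,-0.08,-0.08,-0.08],
  hand=-0.3,
)

```text
clock: 7.8
tcp_pos: [501.6, -187.6, 109.7]
ee_rot: [[-0.127, 0.992, 0.0], [0.992, 0.127, 0.0], [0.0, 0.0, -1.0]]
wrist_force: [-0.2, -0.2, 0.3]
gripper_width: 60.3
```

Request:
move_arm(
  offset=[
    [0,0,0],
    [0,0,0],
    [0,0,0],
    [0,0,0],
    [0,0,0],
    [0,0,0],
  ],
  spin=[0,0,0,0,0,0],
  hand=1,
  squeeze=20,
)

```text
clock: 8.3
tcp_pos: [502.2, -188.5, 109.9]
ee_rot: [[-0.126, 0.992, 0.001], [0.992, 0.126, -0.001], [-0.001, 0.001, -1.0]]
wrist_force: [-0.2, 0.4, 4.3]
gripper_width: 30.0
```

Request:
move_arm(
  offset=[
    [0,-0.02,-0.1],
    [0,-0.04,-0.2],
    [0,-0.06,-0.3],
    [0,-0.08,-0.4],
    [0,-0.12,-0.6],
    [0,-0.16,-0.8],
    [0,-0.16,-0.8],
    [0,-0.16,-0.8],
  ],
  spin=[0,0,0,0,0,0,0,0],
)

```text
clock: 8.97
tcp_pos: [498.0, -189.1, 130.0]
ee_rot: [[-0.126, 0.992, 0.001], [0.992, 0.126, -0.001], [-0.001, 0.001, -1.0]]
wrist_force: [2.3, 0.4, 1.5]
gripper_width: 28.0
```

```bash
python3 - <<'E'
from h import *
im,d,P=snap("side"); W=cloud(d,P); np.savez("s4.npz",im=im,d=d,W=W)
im2,d2,P2=snap("wrist"); 
c=cv2.resize(im[200:380,230:470],None,fx=2,fy=2,interpolation=cv2.INTER_CUBIC)
o=np.zeros((420,790,3),np.uint8); o[:360,:480]=c; o[:230,480:787]=cv2.resize(im2,(307,230)); save("g4",o)
E
```

```text
(no output)
```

View pics/g4.png

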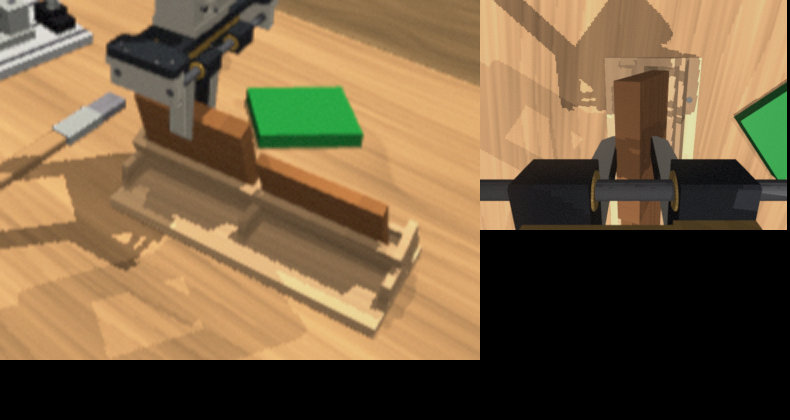

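Request:
move_arm(
  offset=[
    [0,0,-0.15],
    [0,0,-0.3],
    [0,0,-0.5],
    [0,0,-0.7],
    [0,0,-0.9],
    [0,0,-1.1],
    [0,0,-1.1],
  ],
  spin=[0,0,0,0,0,0,0],
)

```text
clock: 9.65
tcp_pos: [497.7, -189.3, 158.3]
ee_rot: [[-0.126, 0.992, 0.0], [0.992, 0.126, -0.001], [-0.001, 0.0, -1.0]]
wrist_force: [0.0, 0.7, 9.2]
gripper_width: 20.2
```

Request:
move_arm(
  offset=[
    [0,0,-0.1],
    [0,0,-0.2],
    [0,0,-0.2],
    [0,0,-0.2],
  ],
  spin=[0,0,0,0],
)

```text
clock: 9.98
tcp_pos: [497.1, -188.7, 161.3]
ee_rot: [[-0.126, 0.992, -0.001], [0.992, 0.126, 0.0], [0.001, -0.001, -1.0]]
wrist_force: [-0.7, -0.2, -2.3]
gripper_width: 19.8
```

```bash
python3 - <<'E'
from h import *
im,d,P=snap("wrist"); W=cloud(d,P); np.savez("w5.npz",im=im,d=d,W=W)
ims,ds,Ps=snap("side");
Z=W[...,2]; roi=np.zeros(Z.shape,bool); roi[60:290,200:400]=1
rect(W,roi&(Z>120)&(Z<180),"top",80)
s=sense(); print(s["tcp_pos"],s["wrist_force"],s["wrist_torque"])
o=np.zeros((420,790,3),np.uint8); o[:360,:480]=cv2.resize(ims[180:360,230:470],None,fx=2,fy=2,interpolation=cv2.INTER_CUBIC); o[:230,480:787]=cv2.resize(im,(307,230)); save("g5",o)
E
```

```text
top [218 135 128 155] c [ 488.3 -162.1] size [48.9 65.4] ang 24.29 z [152.  167.3 174.7]
[ 497.27196617 -188.63336044  161.18465774] [-0.13132892  0.32100775 -1.10510403] [-0.12003929  0.05737351 -0.07552894]
```

View pics/g5.png

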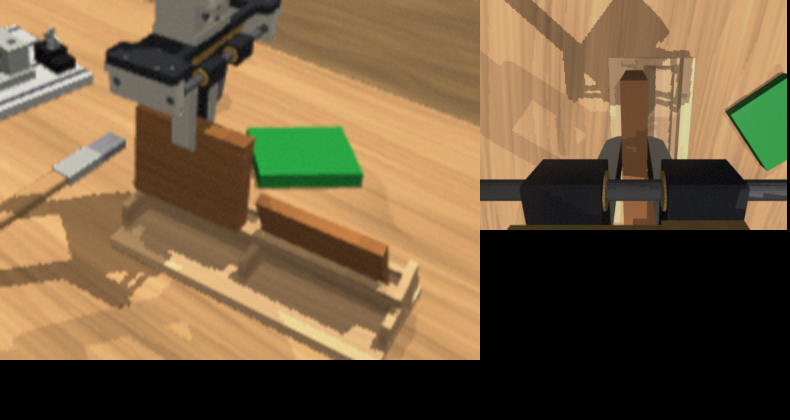

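```bash
python3 - <<'E'
from h import *
W=np.load("w5.npz")["W"]
for v in (135,140,150,170,190,210,230,250): print(v,[np.round(W[v,u],1).tolist() for u in (265,272,280,288,296,304)])
E
```

```text
135 [[481.7, -129.9, 120.6], [485.2, -129.5, 119.9], [489.3, -128.9, 120.8], [493.3, -128.3, 121.3], [497.3, -127.8, 121.3], [506.0, -132.8, 54.0]]
140 [[482.8, -129.9, 143.6], [485.9, -129.5, 144.0], [489.4, -129.0, 143.7], [493.0, -128.5, 144.7], [496.5, -128.0, 145.2], [506.5, -136.1, 53.8]]
150 [[484.0, -131.1, 167.6], [486.7, -130.9, 167.0], [489.8, -130.4, 167.7], [492.8, -130.0, 167.9], [496.0, -129.7, 166.6], [499.0, -129.3, 166.8]]
170 [[484.9, -139.1, 166.9], [487.6, -138.7, 167.2], [490.8, -138.3, 166.7], [493.9, -137.7, 168.0], [496.9, -137.2, 168.4], [500.2, -137.1, 166.7]]
190 [[485.8, -146.8, 168.3], [488.6, -146.5, 168.2], [491.8, -146.2, 167.5], [494.9, -145.8, 167.7], [498.0, -145.1, 168.9], [501.3, -145.1, 167.1]]
210 [[486.8, -155.3, 167.3], [489.6, -155.0, 167.2], [492.8, -154.7, 166.7], [496.1, -154.3, 166.7], [499.2, -153.7, 167.5], [502.5, -153.3, 167.4]]
230 [[487.7, -163.7, 167.8], [490.6, -163.3, 168.0], [493.9, -163.2, 166.9], [497.1, -162.4, 168.1], [500.5, -162.4, 167.0], [503.7, -161.8, 167.3]]
250 [[488.7, -172.3, 168.4], [491.7, -172.5, 167.1], [495.0, -172.0, 167.3], [498.3, -171.4, 167.7], [501.6, -170.9, 167.8], [505.0, -170.6, 167.6]]
```

Request:
move_arm(
  offset=[
    [0,0,-0.5],
    [0.3,0.1,-1.1],
    [1,0.4,-1.55],
    [2,0.7,-1.55],
    [3.1,1.1,-1.55],
    [4.3,1.6,-1.55],
    [5.5,2,-1.55],
    [6.7,2.4,-1.55],
    [7.8,2.8,-1.55],
    [8.6,3.1,-1.55],
  ],
  spin=[0,0,0,-0.3,-0.6,-0.9,-1.2,-1.5,-1.8,-2.1],
  hand=1,
  squeeze=58,
)

```text
clock: 10.92
tcp_pos: [547.4, 36.7, 200.0]
ee_rot: [[-0.307, 0.952, -0.001], [0.952, 0.307, 0.001], [0.001, -0.001, -1.0]]
wrist_force: [-0.1, -0.4, -2.4]
gripper_width: 19.2
```

Request:
move_arm(
  offset=[
    [1,0.6,0],
    [2,1.2,0],
    [2.8,1.7,0],
    [3.05,1.88,0.5],
    [3.05,1.88,1.2],
    [3.05,1.88,2],
    [3.05,1.88,2.6],
    [3.05,1.88,2.9],
    [3.05,1.88,2.9],
    [3.05,1.88,2.9],
  ],
  spin=[0,0,0,0,0,0,0,0,0,0],
)

```text
clock: 11.75
tcp_pos: [568.9, 120.7, 127.5]
ee_rot: [[-0.304, 0.953, -0.001], [0.953, 0.304, -0.0], [0.0, -0.001, -1.0]]
wrist_force: [0.6, -0.9, -2.7]
gripper_width: 19.6
```

```bash
cat >> h.py <<'E'
D=np.array([571.3,258.05]); ex=np.array([.9921,-.1257]); ey=np.array([.1257,.9921])
def vise():
    "blank pose in vise coords + map"
    s=sense(); R=s["ee_rot"]; d=s["tcp_pos"][:2]-D; t=np.degrees(np.arctan2(R[1,1],R[0,1]))+7.25
    C=np.array([d@ex,d@ey]); r=np.radians(t); n=np.array([np.cos(r),np.sin(r)]);u=np.array([-n[1],n[0]])
    f=s["wrist_force"][:2]; print("t",round(s["clock"],2),"C",C.round(1),"yaw",round(t,2),"A",(C+10*n+60*u).round(1),"B",(C-10*n+60*u).round(1),"z",round(s["tcp_pos"][2],1),"F",round(f@ex,1),round(f@ey,1),round(s["wrist_force"][2],1),"w",round(s["gripper_width"],1), "T",s["wrist_torque"].round(2))
    print("A pts: tool per vise x:",(np.array([R[:2,0]@ex,R[:2,1]@ex])/25).round(4)," y:",(np.array([R[:2,0]@ey,R[:2,1]@ey])/25).round(4))
E
python3 - <<'E'
from h import *
vise()
im,d,P=snap("wrist"); W=cloud(d,P); save("w6",im); np.savez("w6.npz",im=im,W=W,d=d)
vise()
Z=W[...,2]
for v in range(60,300,6):
    b=[u for u in range(150,450) if abs(Z[v,u]-130)<4]
    if b: print(v,b[0],b[-1],np.round(W[v,b[0]],1),np.round(W[v,b[-1]],1)); 
E
```

```text
t 11.75 C [  14.9 -136.5] yaw 24.95 A [ -1.4 -77.9] B [-19.5 -86.4] z 127.5 F 0.7 -0.8 -2.7 w 19.6 T [-0.07  0.08  0.  ]
A pts: tool per vise x: [-0.0169  0.0363]  y: [0.0363 0.0169]
t 11.8 C [  15.5 -136.4] yaw 24.95 A [ -0.7 -77.8] B [-18.9 -86.2] z 128.3 F 0.3 -1.2 -2.0 w 19.4 T [-0.07  0.05  0.01]
A pts: tool per vise x: [-0.0169  0.0363]  y: [0.0363 0.0169]
144 262 305 [543.5 175.8 127.1] [560.  181.1 127. ]
150 256 306 [542.1 173.7 133.9] [560.5 179.6 133.5]
156 256 305 [542.7 171.3 132.8] [560.9 177.3 133.9]
162 255 306 [543.  169.1 133.7] [562.  175.1 133.6]
168 256 305 [544.1 166.7 132.6] [562.4 172.8 133.9]
174 258 305 [545.5 164.8 133.5] [563.2 170.5 133.3]
180 256 305 [545.4 162.2 133.3] [564.2 168.  132.1]
186 258 305 [546.9 160.2 133.7] [564.8 165.9 133.6]
192 257 305 [547.2 157.5 132.8] [565.7 163.3 132.3]
198 257 303 [547.9 155.4 133.7] [565.6 161.  133.8]
204 257 305 [548.7 153.  133.9] [567.2 158.8 133.5]
210 257 305 [549.4 150.5 133.5] [567.9 156.5 133.8]
216 257 305 [550.1 147.8 132.7] [568.8 154.  133.6]
222 257 304 [550.9 145.7 133.9] [569.3 151.4 133.3]
228 257 305 [551.6 142.8 132.8] [570.4 149.2 133.7]
234 258 305 [552.8 140.5 133.1] [571.3 146.7 133.9]
240 258 305 [553.5 138.  133.2] [572.4 143.7 132.4]
246 259 304 [554.7 135.4 132.8] [572.7 141.3 133.3]
252 258 304 [555.1 132.9 133.4] [573.6 138.7 133. ]
258 258 304 [555.9 130.2 133.3] [574.6 135.9 132.6]
264 226 337 [543.6 121.1 128.7] [590.2 135.8 128.2]
270 241 307 [550.5 122.9 133.8] [577.6 130.9 132.4]
276 259 304 [558.7 122.4 133.5] [577.1 128.2 133.3]
282 259 303 [559.5 119.7 133.6] [577.8 125.1 132.6]
288 259 304 [560.4 116.6 132.8] [579.  122.8 133.2]
294 259 304 [561.2 114.1 133.5] [579.9 119.9 133.1]
```

View pics/w6.png

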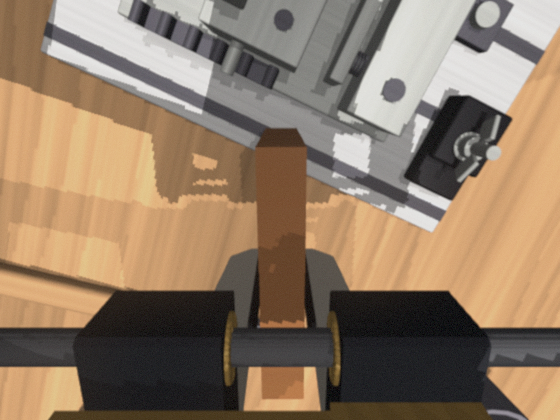

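Request:
move_arm(
  offset=[
    [0.2,0.05,0],
    [0.4,0.12,0],
    [0.6,0.2,0],
    [0.8,0.3,0],
    [1.0,0.4,0],
    [1.15,0.47,0],
    [1.3,0.53,0],
    [1.3,0.53,0],
    [1.3,0.53,0],
  ],
  spin=[0,0,0,0,0,0,0,0,0],
)

```text
clock: 12.55
tcp_pos: [571.8, 156.4, 127.8]
ee_rot: [[-0.305, 0.952, -0.0], [0.952, 0.305, -0.0], [0.0, -0.0, -1.0]]
wrist_force: [0.2, 0.2, -1.6]
gripper_width: 19.6
```

```bash
python3 - <<'E'
from h import *
vise()
im,d,P=snap("wrist"); save("w7",im); np.savez("w7.npz",im=im,W=cloud(d,P),d=d)
vise()
E
```

```text
t 12.55 C [  13.3 -100.8] yaw 25.0 A [ -3.  -42.1] B [-21.2 -50.6] z 127.8 F 0.2 0.2 -1.6 w 19.6 T [-0.11  0.07  0.02]
A pts: tool per vise x: [-0.0169  0.0363]  y: [0.0363 0.0169]
t 12.6 C [  13.2 -100.9] yaw 24.99 A [ -3.1 -42.3] B [-21.2 -50.8] z 127.8 F 0.1 -0.4 -1.8 w 19.8 T [-0.09  0.04 -0.02]
A pts: tool per vise x: [-0.0169  0.0363]  y: [0.0363 0.0169]
```

View pics/w7.png

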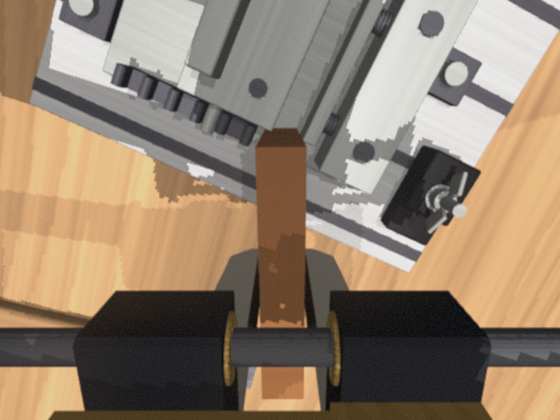

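Request:
move_arm(
  offset=[
    [-0.03,0.06,0],
    [-0.05,0.11,0],
    [-0.08,0.17,0],
    [-0.1,0.22,0],
    [-0.12,0.26,0],
    [-0.12,0.26,0],
  ],
  spin=[0,0,0,0,0,0],
)

```text
clock: 13.1
tcp_pos: [578.1, 155.1, 127.5]
ee_rot: [[-0.305, 0.952, -0.002], [0.952, 0.305, -0.0], [0.0, -0.002, -1.0]]
wrist_force: [-4.9, -0.2, 0.4]
gripper_width: 19.9
```

```bash
python3 -c "
from h import *
vise()"
```

```text
t 13.1 C [  19.7 -101.3] yaw 24.98 A [  3.4 -42.6] B [-14.8 -51.1] z 127.5 F -4.9 -0.8 0.4 w 19.9 T [0.01 1.31 0.29]
A pts: tool per vise x: [-0.0169  0.0363]  y: [0.0363 0.0169]
```

Request:
move_arm(
  offset=[
    [0.02,-0.1,0],
    [0.045,-0.21,0],
    [0.075,-0.31,0],
    [0.105,-0.41,0],
    [0.145,-0.51,0],
    [0.185,-0.605,0],
    [0.235,-0.7,0],
    [0.28,-0.795,0],
    [0.28,-0.795,0],
    [0.28,-0.795,0],
  ],
  spin=[0.5,1,1.5,2,2.5,3,3.5,4,4,4],
)

```text
clock: 13.93
tcp_pos: [557.1, 155.7, 127.7]
ee_rot: [[0.039, 0.999, -0.002], [0.999, -0.039, -0.0], [-0.0, -0.001, -1.0]]
wrist_force: [-5.7, -0.7, 0.3]
gripper_width: 19.5
```

```bash
python3 -c "
from h import *
vise()"
```

```text
t 13.93 C [  -1.2 -103.3] yaw 5.0 A [  3.5 -42.6] B [-16.4 -44.4] z 127.7 F -5.6 -1.4 0.3 w 19.5 T [-0.16  1.27  0.32]
A pts: tool per vise x: [-0.0035  0.0399]  y: [0.0399 0.0035]
```

Request:
move_arm(
  offset=[
    [0.02,-0.1,0],
    [0.04,-0.2,0],
    [0.04,-0.2,0],
    [0.24,-0.18,0],
    [0.44,-0.16,0],
    [0.64,-0.145,0],
    [0.84,-0.13,0],
    [0.84,-0.13,0],
  ],
  spin=[0.5,1,1,1,1,1,1,1],
)

```text
clock: 14.6
tcp_pos: [554.5, 177.4, 127.3]
ee_rot: [[0.126, 0.992, -0.002], [0.992, -0.126, -0.0], [-0.001, -0.002, -1.0]]
wrist_force: [-5.7, -0.4, -3.0]
gripper_width: 19.3
```

```bash
python3 -c "
from h import *
vise()"
```

```text
t 14.6 C [ -6.5 -82.2] yaw 0.03 A [  3.5 -22.2] B [-16.5 -22.2] z 127.3 F -5.6 -1.1 -3.0 w 19.3 T [-0.11  1.3   0.2 ]
A pts: tool per vise x: [0.   0.04]  y: [ 0.04 -0.  ]
```

Request:
move_arm(
  offset=[
    [0.3,0,0],
    [0.7,0,0],
    [1.1,0,0],
    [1.5,0,0],
    [1.9,0,0],
    [2.3,0,0],
    [2.7,0,0],
    [3.1,0,0],
    [3.4,0,0],
    [3.4,0,0],
  ],
  spin=[0,0,0,0,0,0,0,0,0,0],
)

```text
clock: 15.43
tcp_pos: [565.3, 262.5, 127.2]
ee_rot: [[0.126, 0.992, -0.002], [0.992, -0.126, 0.0], [0.0, -0.002, -1.0]]
wrist_force: [-5.1, 1.2, -1.1]
gripper_width: 19.8
```

```bash
python3 -c "
from h import *
vise()"
```

```text
t 15.43 C [-6.5  3.7] yaw 0.0 A [ 3.4 63.7] B [-16.6  63.7] z 127.2 F -5.3 0.6 -1.1 w 19.8 T [ 0.2   1.28 -0.22]
A pts: tool per vise x: [0.   0.04]  y: [ 0.04 -0.  ]
```

Request:
move_arm(
  offset=[
    [0,0,0.03],
    [0,0,0.06],
    [0,0,0.09],
    [0,0,0.12],
    [0,0,0.12],
    [0,0,0.12],
  ],
  spin=[0,0,0,0,0,0],
)

```text
clock: 15.93
tcp_pos: [565.7, 262.0, 124.9]
ee_rot: [[0.127, 0.992, -0.001], [0.992, -0.127, 0.001], [0.001, -0.001, -1.0]]
wrist_force: [-6.2, 1.9, 0.7]
gripper_width: 19.6
```

```bash
python3 -c "
from h import *
vise()"
```

```text
t 15.93 C [-6.1  3.2] yaw -0.04 A [ 4.  63.2] B [-16.   63.2] z 124.9 F -6.4 1.1 0.7 w 19.6 T [ 0.11  1.34 -0.17]
A pts: tool per vise x: [0.   0.04]  y: [ 0.04 -0.  ]
```

Request:
move_arm(
  offset=[
    [0.1,0,0],
    [0.2,0,0],
    [0.28,0,0],
    [0.32,0,0],
    [0.32,0,0],
    [0.32,0,0],
  ],
  spin=[0,0,0,0,0,0],
)

```text
clock: 16.43
tcp_pos: [566.6, 268.5, 125.0]
ee_rot: [[0.127, 0.992, -0.002], [0.992, -0.127, -0.001], [-0.001, -0.002, -1.0]]
wrist_force: [-6.3, -2.5, 2.8]
gripper_width: 19.4
```

```bash
python3 -c "
from h import *
vise()"
```

```text
t 16.43 C [-6.   9.8] yaw -0.04 A [ 4.1 69.8] B [-15.9  69.8] z 125.0 F -5.9 -3.2 2.8 w 19.4 T [-0.76  1.5  -0.23]
A pts: tool per vise x: [0.0001 0.04  ]  y: [ 0.04   -0.0001]
```

Request:
move_arm(
  offset=[
    [0.04,0,0],
    [0.08,0,0],
    [0.08,0,0],
    [0.08,0,0],
  ],
  spin=[0,0,0,0],
)

```text
clock: 16.77
tcp_pos: [566.9, 270.3, 125.0]
ee_rot: [[0.127, 0.992, -0.002], [0.992, -0.127, -0.002], [-0.002, -0.002, -1.0]]
wrist_force: [-6.5, -3.6, 3.1]
gripper_width: 19.8
```

```bash
python3 -c "
from h import *
vise()"
```

```text
t 16.77 C [-5.9 11.6] yaw -0.05 A [ 4.1 71.6] B [-15.9  71.6] z 125.0 F -6.0 -4.3 3.1 w 19.8 T [-0.89  1.43 -0.24]
A pts: tool per vise x: [0.0001 0.04  ]  y: [ 0.04   -0.0001]
```

Request:
move_arm(
  offset=[
    [0.04,0,0],
    [0.08,0,0],
    [0.08,0,0],
  ],
  spin=[0,0,0],
)

```text
clock: 17.02
tcp_pos: [566.9, 270.4, 125.0]
ee_rot: [[0.127, 0.992, -0.003], [0.992, -0.127, -0.005], [-0.005, -0.002, -1.0]]
wrist_force: [-7.0, -9.7, 4.7]
gripper_width: 19.7
```

```bash
python3 -c "
from h import *
vise()"
```

```text
t 17.02 C [-5.9 11.7] yaw -0.05 A [ 4.1 71.7] B [-15.9  71.7] z 125.0 F -5.7 -10.5 4.7 w 19.7 T [-1.87  1.67 -0.19]
A pts: tool per vise x: [0.0001 0.04  ]  y: [ 0.04   -0.0001]
```

Request:
move_arm(
  offset=[
    [-0.05,-0.03,0],
    [-0.05,-0.06,0.03],
    [-0.05,-0.06,0.06],
    [-0.05,-0.06,0.09],
    [-0.05,-0.06,0.09],
  ],
  spin=[0,0,0,0,0],
)

```text
clock: 17.43
tcp_pos: [566.6, 270.4, 124.9]
ee_rot: [[0.127, 0.992, 0.001], [0.992, -0.127, -0.003], [-0.002, 0.002, -1.0]]
wrist_force: [-7.0, -7.8, 11.9]
gripper_width: 19.7
```

```bash
python3 -c "
from h import *
vise()"
```

```text
t 17.43 C [-6.2 11.6] yaw -0.05 A [ 3.8 71.6] B [-16.2  71.6] z 124.9 F -6.0 -8.6 11.9 w 19.7 T [-1.62  1.72 -0.22]
A pts: tool per vise x: [0.0001 0.04  ]  y: [ 0.04   -0.0001]
```

Request:
move_arm(
  offset=[
    [0,-0.04,-0.03],
    [0,-0.08,-0.03],
    [0,-0.08,-0.03],
    [0,-0.08,-0.03],
  ],
  spin=[0,0,0,0],
)

```text
clock: 17.77
tcp_pos: [566.1, 270.4, 124.9]
ee_rot: [[0.127, 0.992, 0.004], [0.992, -0.127, -0.003], [-0.002, 0.004, -1.0]]
wrist_force: [-1.9, -7.8, 5.2]
gripper_width: 19.4
```

```bash
python3 -c "
from h import *
vise()
im,d,P=snap('wrist'); W=cloud(d,P); np.savez('w8.npz',im=im,W=W)
Z=W[...,2]
for v in range(120,300,20): print(v,[np.round(W[v,u],1).tolist() for u in (265,280,296)])
"
```

```text
t 17.77 C [-6.8 11.6] yaw -0.07 A [ 3.3 71.6] B [-16.7  71.6] z 124.9 F -0.9 -8.0 5.2 w 19.4 T [-1.56  0.55 -0.27]
A pts: tool per vise x: [0.0001 0.04  ]  y: [ 0.04   -0.0001]
120 [[567.0, 338.3, 78.6], [574.7, 337.3, 78.8], [582.9, 336.3, 79.2]]
140 [[567.2, 331.0, 107.2], [573.8, 330.2, 107.5], [581.0, 329.1, 106.2]]
160 [[567.3, 325.6, 130.5], [573.2, 325.1, 131.7], [579.4, 324.2, 131.1]]
180 [[566.2, 317.7, 130.2], [572.2, 317.2, 131.6], [578.5, 316.1, 130.4]]
200 [[565.1, 309.5, 130.5], [571.1, 308.9, 130.9], [577.5, 307.9, 130.5]]
220 [[563.8, 300.9, 129.8], [570.0, 300.7, 131.5], [576.5, 299.5, 130.6]]
240 [[562.7, 292.6, 131.0], [568.9, 291.5, 130.3], [575.5, 290.9, 131.0]]
260 [[561.5, 283.7, 131.2], [567.8, 283.1, 131.6], [574.5, 282.2, 131.6]]
280 [[560.1, 274.4, 131.0], [566.6, 273.7, 131.2], [573.4, 272.9, 131.4]]
```

Request:
move_arm(
  offset=[
    [0,0,0],
    [0,0,0],
    [0,0,0],
    [0,0,0],
  ],
  spin=[0,0,0,0],
  hand=0.25,
)

```text
clock: 18.15
tcp_pos: [565.0, 272.8, 123.7]
ee_rot: [[0.127, 0.992, 0.002], [0.992, -0.127, 0.001], [0.001, 0.002, -1.0]]
wrist_force: [-0.3, 0.3, 0.7]
gripper_width: 34.3
```

Request:
move_arm(
  offset=[
    [0,0,-0.3],
    [0,0,-0.8],
    [0,0,-1.5],
    [0,0,-2.5],
    [0,0,-3.6],
    [0,0,-4.6],
    [0,0,-4.6],
    [0,0,-4.6],
  ],
  spin=[0,0,0,0,0,0,0,0],
)

```text
clock: 18.82
tcp_pos: [565.2, 273.0, 240.9]
ee_rot: [[0.126, 0.992, 0.005], [0.992, -0.126, 0.001], [0.002, 0.005, -1.0]]
wrist_force: [-0.9, -0.1, -0.4]
gripper_width: 35.0
```

```bash
python3 - <<'E'
from h import *
im,d,P=snap('wrist'); W=cloud(d,P); np.savez('w9.npz',im=im,W=W); save("w9",im)
Z=W[...,2]; roi=np.zeros(Z.shape,bool); roi[30:420]=1
def r2(m,n):
    rect(W,roi&m,n)
r2((Z>125)&(Z<137),"blank"); r2((Z>75)&(Z<88),"stop"); r2((Z>65)&(Z<74),"jaws"); r2((Z>88)&(Z<102),"rib")
vise()
E
```

```text
blank [265 130  29 157] c [564.4 270.8] size [120.1  20. ] ang 82.7 z [129.7 130.7 131.8]
stop [265 116  75  11] c [591.  331.7] size [ 7.6 61.1] ang 82.82 z [78.5 79.7 81. ]
stop [209 169  21  77] c [517.1 267.2] size [12.5 69. ] ang 3.5 z [75.8 81.6 87.3]
jaws [305 143  43 120] c [604.2 254.1] size [111.2  34.4] ang 82.81 z [69.5 70.7 72. ]
jaws [204 152  63 103] c [524.  264.4] size [95.5 53.6] ang 82.72 z [69.1 70.3 71.6]
jaws [293 156   7  97] c [577.8 257.1] size [89.8  5.7] ang 83.29 z [69.4 70.7 71.8]
rib [206 172  22  81] c [510.4 266.2] size [69.5 14.3] ang 82.64 z [92.4 95.6 96.8]
t 18.87 C [-8.8 13.6] yaw -0.01 A [ 1.2 73.6] B [-18.8  73.6] z 239.0 F -0.2 0.4 0.3 w 35.0 T [-0.09  0.08  0.02]
A pts: tool per vise x: [0.   0.04]  y: [ 0.04 -0.  ]
```

View pics/w9.png

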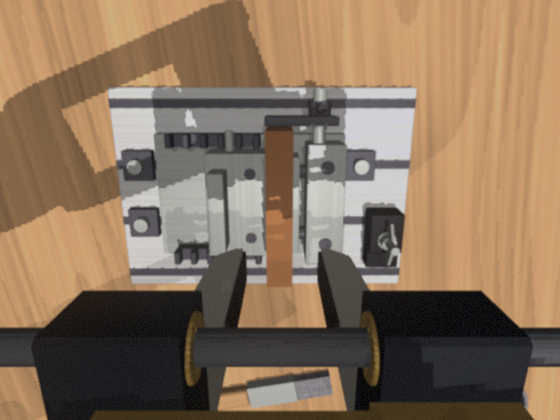

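```bash
python3 -c "
from h import *
print(manip.hand_in()); print(sense()['clock'])"
```

```text
the job is handed in; nothing more can be done
None
the job is handed in; nothing more can be done
```

The job is done and handed in at about 19 s on the robot's clock. The loose jaw is in its second notch pair. The thick blank stands upright in the vise against the work stop, held by the sprung plate.

**How it went**
- **Jaw:** I gripped it by the rib, lifted it about 17 mm, moved it back 16 mm and lowered it. Its top came back to the starting height, so it is fully down.
- **Blank:** I took the blank in the bay nearest the vise and let the grip bring it upright as it left the rack.
- **Different method for the insertion:** this arm cannot tilt its tool, so I could not tip the blank in from above. I turned it 25° about the vertical and pressed the plate back with its lower leading edge at the open end of the gap. Then I straightened it, slid it along to the stop and lowered it to the floor.

**Last checks (wrist camera and force)**

| Check | Result |
|---|---|
| Blank top height | 130.7 mm; the camera reads about 0.6 mm high, so the blank is on the 30 mm floor |
| Blank centre along the jaw | 59.7 to 60.1 mm from the measured stop face; asked 60 mm |
| Push against the stop before release | 8–10 N, with no sign of slipping back afterwards |
| Blank direction against the vise | within 0.1° |

The jaw shifted back a little under 1 mm when the plate took over, which is within its pin play. I did not measure directly that the blank's foot is upright; I inferred it from its level top and its fit between jaw and plate. I also did not measure the thin blank, clamp, brush or tub again at the end.

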